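# Slide the stop pin home in the ring-test jig

## Robot

A 6-joint arm with a two-finger parallel gripper is mounted at the origin on a cart in front of the work surface, level with it; the furniture and walls round the work are solid. World frame = base frame: x ahead of the robot, y to its left, z up, the work surface at z = 0. Lengths are in m, angles in rad, forces in N, time in s.
With the tool pointing down it reaches from about 0.3 to 0.825 m from the base axis. Payload 5.4 kg.
Tool frame: the origin (TCP) lies at the very end of the fingers, on their centre line; the grasp point (between the pads) lies 19 mm behind it (env.pinch_z is the distance from the TCP to the grasp point, in m); z points along the fingers, y is the direction in which the jaws open and shut (so a half turn about z gives the same grasp; the last joint's range is limited). The gripper opens to 92 mm and grips with 3 to 60 N. Pads are 20 mm wide; open, the fingers measure 128 mm over their backs; the gripper's body (75 mm by 189 mm) begins 69 mm behind the grasp point.
Start: joints at [-1.453, 0.158, 1.597, -0, 1.386, -0.21], TCP at [0.185, -0.544, 0.215] pointing down, gripper open.
Joint ranges: [-2.91, 2.91], [-0.94, 2.29], [0.18, 2.7], [-1.29, 4.43], [0.17, 2.64], [-3, 3]. Speed limits (rad/s): [2.57, 2.57, 3.14, 3.14, 3.14, 3.14].

## Interface

Orientations are given as [roll, pitch, yaw] about the fixed x, y, z axes, in that order (R = Rz(yaw) Ry(pitch) Rx(roll)).
In Python, from bench import env gives the robot as it stands. The module is installed in compiled form; this text tells all that it offers.
- The arm moves only by the tool arm_command, never from a script. Its argument "moves" is a list of rows, each an object of numbers: "tx", "ty", "tz": the shift along the tool's x, y, z normalised to -1 to 1, where 1 is 150 mm; "ax", "ay", "az": the turn, a rotation vector about the tool's x, y, z normalised to -1 to 1, where 1 is 120 degrees. In form: [{"tx": .., "ty": .., "tz": .., "ax": .., "ay": .., "az": ..}, ...]. A call has 1 to 20 rows; each row shifts and turns the pose as measured when the row begins, along the tool's axes as they then stand; what a row does not reach is not made up. A row lasts 1/12 s, in which the tool goes at most 41.7 mm and 7.16 degrees, less where a joint would pass 70% of its speed; a pose out of reach is approached as far as the arm can. A call with a number of a shift or a turn outside -1 to 1 is refused whole. A call with a gripper value outside its range is refused whole. "jaw" is the opening, from -1 (shut) to 1 (fully open), set as the call begins (left out, the last holds). The fingers move at their own pace and stop on an object; "squeeze" is the grip in N (left out, the last holds). Time passes only in rows, so rows that do not move let the fingers close. It gives the time, the measured TCP pose, the force and the opening at its end, in the units of the state.
- env.get_state(): the state, without advancing time (a new reading comes with each control period).
- env.camera(name): name is "scene" or "top" or "wrist"; returns (picture, depth): 384x512x3 uint8, blue, green, red; 384x512 float32, m along the optical axis (not along the pixel's ray), 0 where there is no reading.
- env.camera_info(name): a dict with "fx", "fy", "cx", "cy" (pixels), "dist_coeffs" ([k1, k2, p1, p2, k3] as OpenCV has them; the pictures are not rectified), "pose" (4x4, takes a point from camera to world coordinates); the wrist camera has in their place "tool_from_camera" (4x4, takes a point from camera to tool coordinates, whose origin is the TCP and whose axes are the flange's). Camera axes: x right, y up, looking along -z (the intrinsics and any distortion apply to the point x, -y, -z); pixel columns grow to the right and rows downward; lengths in m; the calibration is good to about 2 mm. A picture is of the moment at which its call begins: read the wrist's pose just before it. camera_info takes no time and is no camera call.
- env.hand_in(): hands the job in, once; it reports no verdict.
The state is a dict: "time": time; "joint_positions": joint angles; "joint_velocities": joint speeds; "effort": joint torques, N m; "tool_pos": TCP position; "tcp_rot": TCP orientation; "wrist_force": force on the tool from outside, world axes, zero at the start; "wrist_torque": the same for the moment, N m; "opening": finger opening in m.
Only numpy, scipy, OpenCV 4.12 (cv2) and the standard library are available. Lean on these libraries where they do the work, as an engineer would, in place of code of your own. Each camera call takes 0.05 s, during which the arm holds its last target.

## Task

Set up the pipe-ring jig: take the plain straight pin that stands on the aluminium plate and slide it across the plate, without picking it up off the plate, until it drops into the open round hole near its middle. Leave it standing upright on the bottom of the hole and let go of it; leave the post with the wide disc foot where it stands.

Things in the scene. Friction and masses are not known exactly. Their poses are not given: they have to be found in the camera images.
- slim_pin: Plain straight steel pin standing upright, loose, on the plate: 28 mm diameter all the way down, 80 mm tall, with a shallow groove 16 to 20 mm below its top; 0.2 to 0.4 kg. Origin at the centre of its underside, z up along the pin. It can be gripped from above anywhere on the upper 50 mm.
- wide_post: The other steel piece standing loose on the plate, a rest post of the same height (80 mm) and stem (28 mm) but on a flat disc foot 60 mm across and 10 mm thick; it does not fit the hole and is to be left alone. It and the pin stand side by side, 90 to 135 mm apart centre to centre, on the half of the plate opposite the ring; which is nearer the robot varies. Origin at the centre of its underside.
- jig_plate: Heavy fixed aluminium plate, 200 mm (its x) by 280 mm (its y) by 30 mm thick, lying on the bench; its top is at z = 30 mm. Origin at the centre of its underside, z up. A short black pipe ring stands fixed in a dark saddle near its -y edge, centred at plate (0, -100) mm, 33 mm long along y, its top 53 mm above the plate's top. Small screw heads 3 mm high sit in the four corners.
- hole (a point): Centre of the mouth of the plate's only hole, level with the plate's top: a round blind hole 48 mm in diameter and 20 mm deep with a flat dark-steel floor, so the pin has 10 mm of play all round and stands 60 mm proud when home. It lies at (0, -15, 30) mm in the plate's frame; axes parallel to the plate's.
There are look-alikes about, which are no part of the job. Leave any purple look-alike of the slim_pin alone.

How it is judged:
At the end, for the whole second after the job is handed in: The straight pin stands in the hole, its underside at least 16 mm below the plate's top and within 14 mm of the hole's axis, upright within 10 degrees and at rest (z of slim_pin in the frame of hole below -0.016 m and horizontal distance between slim_pin and hole below 0.014 m and angle between slim_pin's own z axis and vertical below 0.175 rad and linear speed of slim_pin below 0.02 m/s); the robot touches nothing.
It fails at once if the pin is lifted: its underside more than 12 mm above the plate's top (z of slim_pin in the frame of hole above 0.012 m).
It fails at once if the wide-footed post is moved by more than 30 mm or tipped over (distance of wide_post from where it was at the start of the episode above 0.03 m or angle between wide_post's own z axis and vertical above 0.5 rad).
It also fails if it takes over 35 s, if anything falls off the work surface, if the arm or the gripper's body presses on something with over 40 N, if the wrist force passes 120 N, or if a joint passes its speed limit or range.

## Working session

There is one attempt and no reset: what is moved stays moved. The work goes in short steps, Python scripts to look and compute and a tool call to move; the robot and the scene stay as the last step left them, time stands still between calls to the robot, and variables do not carry over. Pictures are saved under pics/ and viewed, and the job is handed in when it is done.

Besides the shell and the picture viewer there is one more tool, called after ">>>" by a JSON object that holds its "api" and its "payload", one argument or row to a line. arm_command: Moves the arm, as the interface text tells. Its arguments: {"type":"object","properties":{"moves":{"type":"array"},"jaw":{"type":"number"},"squeeze":{"type":"number"}},"required":["moves"]}

```bash
mkdir -p pics
cat > h.py <<'E'
import numpy as np,cv2
from bench import env
def snap(n,tag):
    im,d=env.camera(n); cv2.imwrite(f'pics/{tag}.png',im); np.save(f'pics/{tag}.npy',d); return im,d
def pose(n,st=None):
    i=env.camera_info(n)
    if 'pose' in i: return np.array(i['pose'])
    from scipy.spatial.transform import Rotation as R
    T=np.eye(4);T[:3,:3]=R.from_euler('xyz',st['tcp_rot']).as_matrix();T[:3,3]=st['tool_pos']
    return T@np.array(i['tool_from_camera'])
def pts(n,uv,z=None,d=None,P=None):
    "world points of pixels, by depth d or on plane z"
    i=env.camera_info(n);P=pose(n) if P is None else P
    K=np.array([[i['fx'],0,i['cx']],[0,i['fy'],i['cy']],[0,0,1.]])
    u=cv2.undistortPoints(np.array(uv,float).reshape(-1,1,2),K,np.array(i['dist_coeffs'],float)).reshape(-1,2)
    r=np.c_[u[:,0],-u[:,1],-np.ones(len(u))]
    if d is not None: return (r*np.array(d)[:,None])@P[:3,:3].T+P[:3,3]
    w=r@P[:3,:3].T; s=(z-P[2,3])/w[:,2]; return P[:3,3]+w*s[:,None]
E
python3 - <<'E'
from h import *
print(env.get_state())
for n in('scene','top'):
    snap(n,n+'0'); print(n,env.camera_info(n))
a=[cv2.imread(f'pics/{n}0.png') for n in('scene','top')]
E
```

```text
{'time': 0.0, 'joint_positions': array([-1.45309485e+00,  1.59043980e-01,  1.59818245e+00, -1.77961444e-05,
        1.38621621e+00, -2.10079794e-01]), 'joint_velocities': array([-0.00033136,  0.00047794, -0.00050303,  0.00068794, -0.00060319,
       -0.00098521]), 'effort': array([ 6.81265265e-04, -3.85569441e+01, -3.22109020e+01,  7.00244657e-02,
        3.78804712e-02, -1.59069627e-04]), 'tool_pos': array([ 0.18502925, -0.54376867,  0.21364671]), 'tcp_rot': array([-3.13977969e+00, -3.68689858e-04,  3.27784221e-01]), 'wrist_force': array([-0.09470413,  0.35871322,  0.31859608]), 'wrist_torque': array([ 0.02620465,  0.02051019, -0.01811695]), 'opening': 0.0913781864114907}
scene {'fx': 371.84391870359025, 'fy': 371.84391870359025, 'cx': 253.32097091339705, 'cy': 183.99803121793943, 'dist_coeffs': array([-0.0024751,  0.       ,  0.       ,  0.       ,  0.       ]), 'pose': array([[-0.85475185,  0.25695398, -0.45096998,  0.15022486],
       [-0.5187874 , -0.44988452,  0.72695498,  0.67856709],
       [-0.01609043,  0.85532366,  0.51784412,  0.49528537],
       [ 0.        ,  0.        ,  0.        ,  1.        ]])}
top {'fx': 467.4165580505749, 'fy': 467.4165580505749, 'cx': 252.27825867501772, 'cy': 197.6982977976481, 'dist_coeffs': array([-0.19514199,  0.        ,  0.        ,  0.        ,  0.        ]), 'pose': array([[ 0.03232953,  0.97295021, -0.22874155,  0.36798427],
       [-0.9994571 ,  0.03292469, -0.00121489,  0.05659647],
       [ 0.00634922,  0.22865664,  0.97348643,  0.87280067],
       [ 0.        ,  0.        ,  0.        ,  1.        ]])}
```

View pics/scene0.png

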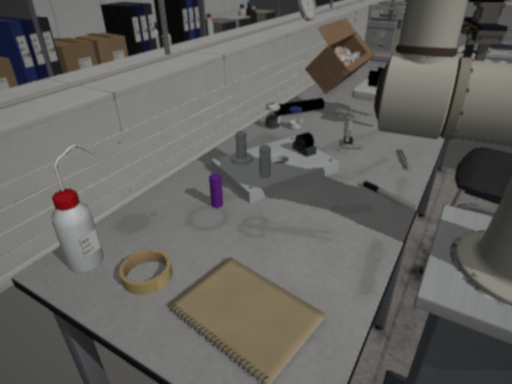

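View pics/top0.png

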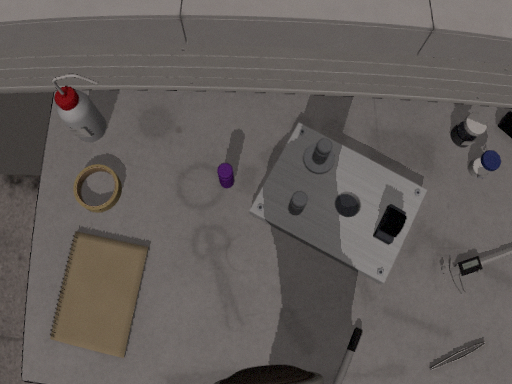

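Top view candidates: the grey pin at about (298,203) on the plate has no foot. The grey post at (321,152) has a disc foot, so it is wide_post. The purple look-alike at (226,176) is on the bench. The hole is at (347,204), the ring at (391,222). The plain pin at (298,203) fits the description; I'll confirm it in an enlarged crop and measure.

Run:
```python
from h import *
im=cv2.imread('pics/top0.png');d=np.load('pics/top0.npy')
c=im[110:290,240:440]; c=cv2.convertScaleAbs(c,alpha=1.6,beta=10)
cv2.imwrite('pics/crop0.png',cv2.resize(c,None,fx=4,fy=4,interpolation=cv2.INTER_CUBIC)[:600])
vv,uu=np.mgrid[100:300,230:450]
p=pts('top',np.c_[uu.ravel(),vv.ravel()],d=d[100:300,230:450].ravel()).reshape(200,220,3)
z=p[...,2]
def cl(m):
    n,l,s,ce=cv2.connectedComponentsWithStats(m.astype(np.uint8))
    for k in range(1,n):
        if s[k,4]>15: q=p[l==k];print(s[k,4],ce[k]+[230,100],np.median(q,0).round(4),((q.max(0)+q.min(0))/2).round(4),np.ptp(q,axis=0).round(3))
print('tops');cl((z>.102)&(z<.12))
print('foot');cl((z>.036)&(z<.046))
print('ring');cl((z>.06)&(z<.09))
print('hole');cl((z<.022)&(z>.006))
# plate rect
m=((z>.024)).astype(np.uint8)
q=p[(z>.024)&(z<.034)][:,:2].astype(np.float32)
print(cv2.minAreaRect(q))
print('z plate',np.median(z[(z>.024)&(z<.036)]))
```

```text
tops
192 [323.99479167 145.83333333] [ 0.6441 -0.0641  0.1091] [ 0.6448 -0.0644  0.1077] [0.025 0.028 0.011]
213 [299.46948357 198.59624413] [ 0.5484 -0.0213  0.1094] [ 0.5489 -0.0221  0.1076] [0.026 0.026 0.01 ]
foot
441 [317.46485261 160.71428571] [ 0.6365 -0.0581  0.0396] [ 0.6447 -0.0653  0.0409] [0.056 0.057 0.009]
60 [383.08333333 219.33333333] [ 0.5292 -0.1845  0.042 ] [ 0.5344 -0.1838  0.0411] [0.034 0.016 0.01 ]
35 [379.54285714 236.45714286] [ 0.4971 -0.1747  0.0394] [ 0.5009 -0.1804  0.041 ] [0.028 0.028 0.01 ]
ring
91 [318.91208791 155.64835165] [ 0.6353 -0.0581  0.0764] [ 0.6422 -0.0626  0.0758] [0.02  0.025 0.028]
34 [230.82352941 170.85294118] [0.602  0.0971 0.0776] [0.605  0.0972 0.0717] [0.02  0.004 0.018]
57 [295.29824561 208.05263158] [ 0.5374 -0.0172  0.0767] [ 0.5433 -0.0207  0.0754] [0.016 0.025 0.029]
443 [393.53047404 222.38826185] [ 0.5172 -0.1925  0.0792] [ 0.5227 -0.1935  0.073 ] [0.053 0.042 0.026]
hole
477 [346.86792453 203.96016771] [ 0.5645 -0.1231  0.0101] [ 0.5632 -0.1223  0.0143] [0.045 0.045 0.015]
87 [274.51724138 225.66666667] [0.5179 0.0152 0.0143] [0.5174 0.0138 0.014 ] [0.05  0.098 0.015]
130 [342.2        262.35384615] [ 0.4523 -0.115   0.0142] [ 0.4531 -0.1122  0.014 ] [0.075 0.146 0.015]
17 [442.70588235 267.41176471] [ 0.4465 -0.3088  0.0143] [ 0.4459 -0.309   0.0131] [0.006 0.008 0.007]
((0.5797044038772583, -0.08169104158878326), (0.3372606933116913, 0.2028956115245819), 63.32341003417969)
z plate 0.02956336865613829
```

View pics/crop0.png

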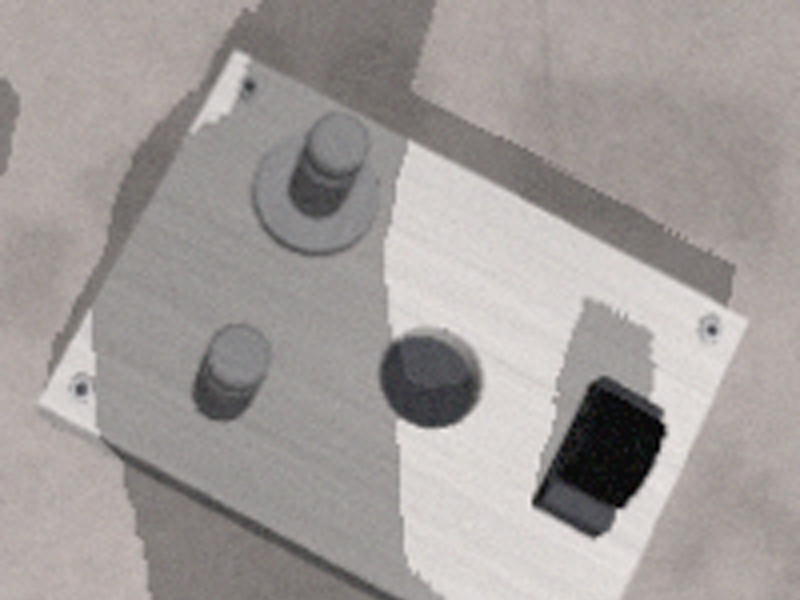

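The crop confirms it: plain grooved pin at crop (235,370), disc-foot post at (320,180), hole at (431,377). The measured tops are at z≈0.109, against 0.110 expected. Next I'll refine the hole and pin centres and start the approach.

Run:
```python
from h import *
d=np.load('pics/top0.npy')
vv,uu=np.mgrid[0:384,0:512]
p=pts('top',np.c_[uu.ravel(),vv.ravel()],d=d.ravel()).reshape(384,512,3);z=p[...,2]
m=np.zeros(z.shape,np.uint8);m[170:235,320:375]=(z[170:235,320:375]<.0275)
n,l,s,ce=cv2.connectedComponentsWithStats(m);k=1+s[1:,4].argmax();m=(l==k).astype(np.uint8)
c=max(cv2.findContours(m,0,cv2.CHAIN_APPROX_NONE)[0],key=len).reshape(-1,2)
w=pts('top',c,z=.03)[:,:2].astype(np.float32); print('hole',cv2.fitEllipse(w),cv2.minEnclosingCircle(w))
for nm,(u0,u1,v0,v1) in dict(pin=(285,315,185,215),post=(308,340,130,160)).items():
    m=np.zeros(z.shape,np.uint8);m[v0:v1,u0:u1]=(z[v0:v1,u0:u1]>.106)
    c=max(cv2.findContours(m,0,cv2.CHAIN_APPROX_NONE)[0],key=len).reshape(-1,2)
    w=pts('top',c,z=.11)[:,:2].astype(np.float32); print(nm,cv2.fitEllipse(w))
# scene cross-check
d=np.load('pics/scene0.npy')
p=pts('scene',np.c_[uu.ravel(),vv.ravel()],d=d.ravel()).reshape(384,512,3)
for nm,(x,y) in dict(pin=(.549,-.022),post=(.645,-.064)).items():
    q=p[(np.hypot(p[...,0]-x,p[...,1]-y)<.025)&(p[...,2]>.105)&(p[...,2]<.12)]
    print('scene',nm,len(q),((q.max(0)+q.min(0))/2).round(4),np.median(q,0).round(4))
```

```text
hole ((0.5606273412704468, -0.11900819838047028), (0.047742486000061035, 0.04853646084666252), 38.21333312988281) ((0.56022709608078, -0.11742772161960602), 0.027033451944589615)
pin ((0.5488237738609314, -0.02193019911646843), (0.025525163859128952, 0.027126703411340714), 49.18906021118164)
post ((0.6445983648300171, -0.06407924741506577), (0.024984553456306458, 0.02637709677219391), 170.00103759765625)
scene pin 74 [ 0.5494 -0.0205  0.1096] [ 0.548  -0.0172  0.1118]
scene post 51 [ 0.6452 -0.0616  0.1088] [ 0.6445 -0.0603  0.1102]
```

>>> {"api": "arm_command", "payload": {
  "moves": [
    {"tx": 0.2,"ty": -0.147},
    {"tx": 0.2,"ty": -0.147},
    {"tx": 0.2,"ty": -0.147},
    {"tx": 0.2,"ty": -0.147},
    {"tx": 0.2,"ty": -0.147},
    {"tx": 0.2,"ty": -0.147},
    {"tx": 0.2,"ty": -0.147},
    {"tx": 0.2,"ty": -0.147},
    {"tx": 0.2,"ty": -0.147},
    {"tx": 0.2,"ty": -0.147},
    {"tx": 0.2,"ty": -0.147},
    {"tx": 0.2,"ty": -0.147},
    {"tx": 0.2,"ty": -0.147},
    {"tx": 0.2,"ty": -0.147}
  ],
  "jaw": 1,
  "squeeze": 10
}}

```text
invalid input at $.moves[0]: expected keys tx, ty, tz, ax, ay, az
```

>>> {"api": "arm_command", "payload": {
  "moves": [
    {"tx": 0.2,"ty": -0.147,"tz": 0,"ax": 0,"ay": 0,"az": 0},
    {"tx": 0.2,"ty": -0.147,"tz": 0,"ax": 0,"ay": 0,"az": 0},
    {"tx": 0.2,"ty": -0.147,"tz": 0,"ax": 0,"ay": 0,"az": 0},
    {"tx": 0.2,"ty": -0.147,"tz": 0,"ax": 0,"ay": 0,"az": 0},
    {"tx": 0.2,"ty": -0.147,"tz": 0,"ax": 0,"ay": 0,"az": 0},
    {"tx": 0.2,"ty": -0.147,"tz": 0,"ax": 0,"ay": 0,"az": 0},
    {"tx": 0.2,"ty": -0.147,"tz": 0,"ax": 0,"ay": 0,"az": 0},
    {"tx": 0.2,"ty": -0.147,"tz": 0,"ax": 0,"ay": 0,"az": 0},
    {"tx": 0.2,"ty": -0.147,"tz": 0,"ax": 0,"ay": 0,"az": 0},
    {"tx": 0.2,"ty": -0.147,"tz": 0,"ax": 0,"ay": 0,"az": 0},
    {"tx": 0.2,"ty": -0.147,"tz": 0,"ax": 0,"ay": 0,"az": 0},
    {"tx": 0.2,"ty": -0.147,"tz": 0,"ax": 0,"ay": 0,"az": 0},
    {"tx": 0.2,"ty": -0.147,"tz": 0,"ax": 0,"ay": 0,"az": 0}
  ],
  "jaw": 1,
  "squeeze": 10
}}

```text
time: 1.18
tool_pos: [0.468, -0.1322, 0.2087]
tcp_rot: [-3.133, 0.002, 0.314]
wrist_force: [0.8, -1.2, 0.4]
opening: 0.0922
```

Run:
```python
from h import *
st=env.get_state();print(st['tool_pos'],st['tcp_rot'])
P=pose('wrist',st);np.save('pics/w1P.npy',P)
im,d=snap('wrist','w1')
vv,uu=np.mgrid[0:384,0:512]
p=pts('wrist',np.c_[uu.ravel(),vv.ravel()],d=d.ravel(),P=P).reshape(384,512,3);z=p[...,2]
m=((z>.1)&(z<.12)).astype(np.uint8)
for nm,m,h in(('top',m,.11),('hole',((z<.024)&(z>.004)).astype(np.uint8),.03)):
    for c in cv2.findContours(m,0,cv2.CHAIN_APPROX_NONE)[0]:
        if len(c)>25:
            w=pts('wrist',c.reshape(-1,2),z=h,P=P)[:,:2].astype(np.float32);print(nm,c.reshape(-1,2).mean(0),cv2.fitEllipse(w))
```

```text
[ 0.4679675  -0.13222329  0.208681  ] [-3.13314714e+00  2.13487642e-03  3.13540357e-01]
top [168.34736842  69.25263158] ((0.5487570762634277, -0.022725943475961685), (0.027339758351445198, 0.028809523209929466), 163.5203399658203)
hole [141.44339623 367.40566038] ((0.09748047590255737, -0.053394898772239685), (0.05358720198273659, 0.06658271700143814), 158.95484924316406)
hole [214.17647059 278.42857143] ((0.2974048852920532, -0.12393808364868164), (0.015399189665913582, 0.14829327166080475), 68.36841583251953)
hole [436.14029851 229.77014925] ((0.4581187665462494, -0.3863626718521118), (0.057424239814281464, 0.17829154431819916), 18.303436279296875)
hole [502.91150442  99.52212389] ((0.6388154625892639, -0.3767735958099365), (0.025812536478042603, 0.043440282344818115), 126.67754364013672)
hole [271.16521739  94.19130435] ((0.5603563189506531, -0.11923366785049438), (0.045719850808382034, 0.04701632633805275), 20.89403533935547)
hole [505.81111111  29.66666667] ((0.6996489763259888, -0.34115341305732727), (0.014837892726063728, 0.044105689972639084), 123.1440658569336)
hole [95.61363636  1.65909091] ((0.5904881954193115, 0.09068705886602402), (0.005526390857994556, 0.021879173815250397), 16.70343780517578)
```

View pics/w1.png

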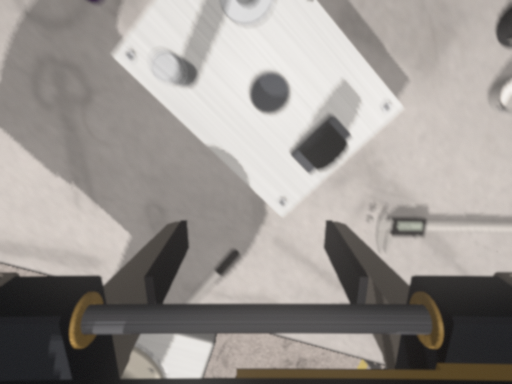

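The wrist view agrees with the top view: pin top at (168,69) px → (0.549,-0.022), hole at (270,92) px → (0.560,-0.119).

>>> {"api": "arm_command", "payload": {
  "moves": [
    {"tx": 0.2,"ty": -0.144,"tz": 0,"ax": 0,"ay": 0,"az": 0},
    {"tx": 0.2,"ty": -0.144,"tz": 0,"ax": 0,"ay": 0,"az": 0},
    {"tx": 0.2,"ty": -0.144,"tz": 0,"ax": 0,"ay": 0,"az": 0},
    {"tx": 0.1,"ty": -0.07,"tz": 0,"ax": 0,"ay": 0,"az": 0},
    {"tx": 0,"ty": 0,"tz": 0,"ax": 0,"ay": 0,"az": 0}
  ]
}}

```text
time: 1.65
tool_pos: [0.5472, -0.0175, 0.2074]
tcp_rot: [-3.128, 0.001, 0.323]
wrist_force: [-0.6, -0.3, -0.2]
opening: 0.0918
```

>>> {"api": "arm_command", "payload": {
  "moves": [
    {"tx": 0,"ty": 0.035,"tz": 0.2,"ax": -0.0065,"ay": 0,"az": 0},
    {"tx": 0,"ty": 0,"tz": 0.2,"ax": 0,"ay": 0,"az": 0},
    {"tx": 0,"ty": 0,"tz": 0.1,"ax": 0,"ay": 0,"az": 0},
    {"tx": 0,"ty": 0,"tz": 0,"ax": 0,"ay": 0,"az": 0}
  ]
}}

```text
time: 1.98
tool_pos: [0.5487, -0.0237, 0.1305]
tcp_rot: [3.138, 0.0, 0.327]
wrist_force: [-0.8, -0.2, -0.0]
opening: 0.0923
```

Well centred; going down around the pin.

>>> {"api": "arm_command", "payload": {
  "moves": [
    {"tx": 0,"ty": -0.005,"tz": 0.15,"ax": 0.001,"ay": 0,"az": 0},
    {"tx": 0,"ty": 0,"tz": 0.15,"ax": 0,"ay": 0,"az": 0},
    {"tx": 0,"ty": 0,"tz": 0.13,"ax": 0,"ay": 0,"az": 0},
    {"tx": 0,"ty": 0,"tz": 0.02,"ax": 0,"ay": 0,"az": 0},
    {"tx": 0,"ty": 0,"tz": 0,"ax": 0,"ay": 0,"az": 0}
  ]
}}

```text
time: 2.4
tool_pos: [0.5479, -0.0279, 0.064]
tcp_rot: [3.139, -0.0, 0.323]
wrist_force: [1.0, 0.3, -0.0]
opening: 0.0917
```

>>> {"api": "arm_command", "payload": {
  "moves": [
    {"tx": 0.017,"ty": -0.034,"tz": 0,"ax": 0,"ay": 0,"az": 0},
    {"tx": 0,"ty": 0,"tz": 0,"ax": 0,"ay": 0,"az": 0}
  ]
}}

```text
time: 2.57
tool_pos: [0.5496, -0.0231, 0.0663]
tcp_rot: [3.137, -0.002, 0.322]
wrist_force: [-0.9, 0.4, -0.2]
opening: 0.0921
```

>>> {"api": "arm_command", "payload": {
  "moves": [
    {"tx": 0,"ty": 0,"tz": 0,"ax": 0,"ay": 0,"az": 0},
    {"tx": 0,"ty": 0,"tz": 0,"ax": 0,"ay": 0,"az": 0},
    {"tx": 0,"ty": 0,"tz": 0,"ax": 0,"ay": 0,"az": 0},
    {"tx": 0,"ty": 0,"tz": 0,"ax": 0,"ay": 0,"az": 0},
    {"tx": 0,"ty": 0,"tz": 0,"ax": 0,"ay": 0,"az": 0},
    {"tx": 0,"ty": 0,"tz": 0,"ax": 0,"ay": 0,"az": 0},
    {"tx": 0,"ty": 0,"tz": 0,"ax": 0,"ay": 0,"az": 0},
    {"tx": 0,"ty": 0,"tz": 0,"ax": 0,"ay": 0,"az": 0}
  ],
  "jaw": -0.6,
  "squeeze": 10
}}

```text
time: 3.23
tool_pos: [0.5533, -0.0236, 0.072]
tcp_rot: [3.132, -0.009, 0.323]
wrist_force: [-0.7, 0.0, 0.1]
opening: 0.0404
```

>>> {"api": "arm_command", "payload": {
  "moves": [
    {"tx": -0.026,"ty": -0.01,"tz": 0.067,"ax": 0.0046,"ay": -0.0043,"az": 0},
    {"tx": -0.002,"ty": 0,"tz": 0.004,"ax": 0,"ay": 0,"az": 0},
    {"tx": -0.002,"ty": 0,"tz": 0.004,"ax": 0,"ay": 0,"az": 0}
  ]
}}

```text
time: 3.48
tool_pos: [0.5491, -0.0234, 0.0604]
tcp_rot: [-3.14, -0.001, 0.323]
wrist_force: [-0.3, 1.3, 15.0]
opening: 0.0277
```

>>> {"api": "arm_command", "payload": {
  "moves": [
    {"tx": 0,"ty": 0,"tz": 0,"ax": 0,"ay": 0,"az": 0},
    {"tx": -0.011,"ty": 0.052,"tz": 0,"ax": 0,"ay": 0,"az": 0},
    {"tx": -0.011,"ty": 0.052,"tz": 0,"ax": 0,"ay": 0,"az": 0}
  ]
}}

```text
time: 3.73
tool_pos: [0.5508, -0.0372, 0.0606]
tcp_rot: [-3.137, -0.002, 0.324]
wrist_force: [-0.6, 4.4, 2.3]
opening: 0.0274
```

>>> {"api": "arm_command", "payload": {
  "moves": [
    {"tx": -0.014,"ty": 0.065,"tz": 0.002,"ax": -0.001,"ay": 0,"az": 0},
    {"tx": -0.014,"ty": 0.065,"tz": 0.002,"ax": -0.001,"ay": 0,"az": 0},
    {"tx": -0.014,"ty": 0.065,"tz": 0.002,"ax": -0.001,"ay": 0,"az": 0},
    {"tx": -0.014,"ty": 0.065,"tz": 0.002,"ax": -0.001,"ay": 0,"az": 0}
  ]
}}

```text
time: 4.07
tool_pos: [0.5562, -0.0762, 0.0606]
tcp_rot: [-3.139, -0.005, 0.323]
wrist_force: [-0.5, 5.3, 5.0]
opening: 0.0278
```

>>> {"api": "arm_command", "payload": {
  "moves": [
    {"tx": -0.016,"ty": 0.065,"tz": 0,"ax": 0,"ay": -0.001,"az": 0},
    {"tx": -0.016,"ty": 0.065,"tz": 0,"ax": 0,"ay": -0.001,"az": 0},
    {"tx": -0.016,"ty": 0.065,"tz": 0,"ax": 0,"ay": -0.001,"az": 0},
    {"tx": -0.016,"ty": 0.05,"tz": 0,"ax": 0,"ay": -0.001,"az": 0}
  ]
}}

```text
time: 4.4
tool_pos: [0.5583, -0.1183, 0.0596]
tcp_rot: [-3.138, 0.005, 0.323]
wrist_force: [-1.2, -1.1, -3.8]
opening: 0.0273
```

The force is now -3.8 N downward, so the pin hangs free over the hole. A quick look before lowering.

Run:
```python
from h import *
im,d=snap('scene','s2'); print(env.get_state()['tool_pos'])
cv2.imwrite('pics/s2c.png',cv2.resize(im[110:210,200:360],None,fx=5,fy=5,interpolation=cv2.INTER_CUBIC))
```

```text
[ 0.55816197 -0.11971419  0.05945259]
```

View pics/s2c.png

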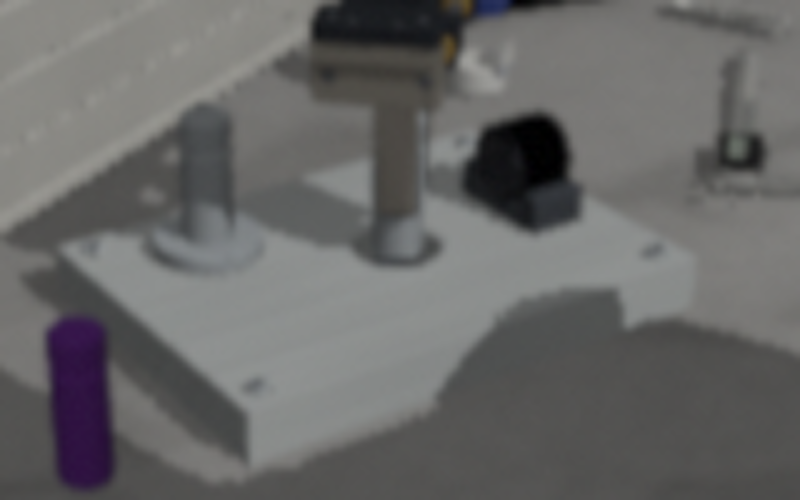

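The pin is over the hole mouth at crop (400,245), and the post is untouched. Now nudging +x about 2 mm and lowering.

>>> {"api": "arm_command", "payload": {
  "moves": [
    {"tx": 0.013,"ty": 0.003,"tz": 0.03,"ax": 0,"ay": 0.001,"az": 0},
    {"tx": 0,"ty": 0,"tz": 0.03,"ax": 0,"ay": 0.001,"az": 0},
    {"tx": 0,"ty": 0,"tz": 0.03,"ax": 0,"ay": 0,"az": 0}
  ]
}}

```text
time: 4.7
tool_pos: [0.5591, -0.1214, 0.0435]
tcp_rot: [-3.139, 0.003, 0.32]
wrist_force: [-0.5, -0.0, -3.3]
opening: 0.0273
```

>>> {"api": "arm_command", "payload": {
  "moves": [
    {"tx": 0.004,"ty": -0.012,"tz": 0.02,"ax": 0,"ay": 0,"az": 0},
    {"tx": 0,"ty": 0,"tz": 0.01,"ax": 0,"ay": 0,"az": 0}
  ]
}}

```text
time: 4.87
tool_pos: [0.5596, -0.12, 0.0394]
tcp_rot: [-3.141, 0.004, 0.321]
wrist_force: [-4.0, 2.4, 15.3]
opening: 0.0279
```

The pin is seated on the hole floor (force +15 N, about 20 mm lower). Releasing.

>>> {"api": "arm_command", "payload": {
  "moves": [
    {"tx": 0,"ty": 0,"tz": 0,"ax": 0,"ay": 0,"az": 0},
    {"tx": 0,"ty": 0,"tz": 0,"ax": 0,"ay": 0,"az": 0},
    {"tx": -0.002,"ty": 0,"tz": 0,"ax": 0,"ay": -0.001,"az": 0},
    {"tx": -0.002,"ty": 0,"tz": 0,"ax": 0,"ay": -0.001,"az": 0},
    {"tx": -0.002,"ty": 0,"tz": 0,"ax": 0,"ay": -0.001,"az": 0},
    {"tx": -0.002,"ty": 0,"tz": 0,"ax": 0,"ay": -0.001,"az": 0}
  ],
  "jaw": 0.4
}}

```text
time: 5.37
tool_pos: [0.5597, -0.1191, 0.0402]
tcp_rot: [3.14, 0.011, 0.324]
wrist_force: [0.1, -0.5, -0.4]
opening: 0.0639
```

>>> {"api": "arm_command", "payload": {
  "moves": [
    {"tx": 0,"ty": 0,"tz": -0.1,"ax": 0,"ay": 0,"az": 0},
    {"tx": 0,"ty": 0,"tz": -0.15,"ax": 0,"ay": 0,"az": 0},
    {"tx": 0,"ty": 0,"tz": -0.2,"ax": 0,"ay": 0,"az": 0},
    {"tx": 0,"ty": 0,"tz": -0.2,"ax": 0,"ay": 0,"az": 0},
    {"tx": 0,"ty": 0,"tz": -0.2,"ax": 0,"ay": 0,"az": 0},
    {"tx": 0,"ty": 0,"tz": -0.2,"ax": 0,"ay": 0,"az": 0},
    {"tx": -0.25,"ty": 0,"tz": 0,"ax": 0,"ay": 0,"az": 0},
    {"tx": -0.25,"ty": 0,"tz": 0,"ax": 0,"ay": 0,"az": 0},
    {"tx": -0.25,"ty": 0,"tz": 0,"ax": 0,"ay": 0,"az": 0},
    {"tx": -0.25,"ty": 0,"tz": 0,"ax": 0,"ay": 0,"az": 0},
    {"tx": 0,"ty": 0,"tz": 0,"ax": 0,"ay": 0,"az": 0}
  ]
}}

```text
time: 6.28
tool_pos: [0.4142, -0.1666, 0.2064]
tcp_rot: [3.139, 0.014, 0.328]
wrist_force: [-0.8, 0.7, -0.1]
opening: 0.0644
```

Run:
```python
from h import *
print(env.get_state()['tool_pos'])
im,d=snap('top','t3')
vv,uu=np.mgrid[0:384,0:512]
p=pts('top',np.c_[uu.ravel(),vv.ravel()],d=d.ravel()).reshape(384,512,3);z=p[...,2]
for x,y,lo,hi in((.5604,-.1191,.08,.1),(.6446,-.0641,.1,.12)):
    q=p[(np.hypot(p[...,0]-x,p[...,1]-y)<.03)&(z>lo)&(z<hi)]
    if len(q): print(len(q),np.median(q,0).round(4),((q.max(0)+q.min(0))/2).round(4),q.max(0)[2])
cv2.imwrite('pics/t3c.png',cv2.resize(im[110:290,240:440],None,fx=3,fy=3))
```

```text
[ 0.41424204 -0.16662016  0.20637977]
214 [ 0.5588 -0.1194  0.0889] [ 0.5593 -0.1203  0.0864] 0.09266834272384739
198 [ 0.6438 -0.0639  0.1089] [ 0.6448 -0.0645  0.1068] 0.11328375648469491
```

View pics/t3c.png

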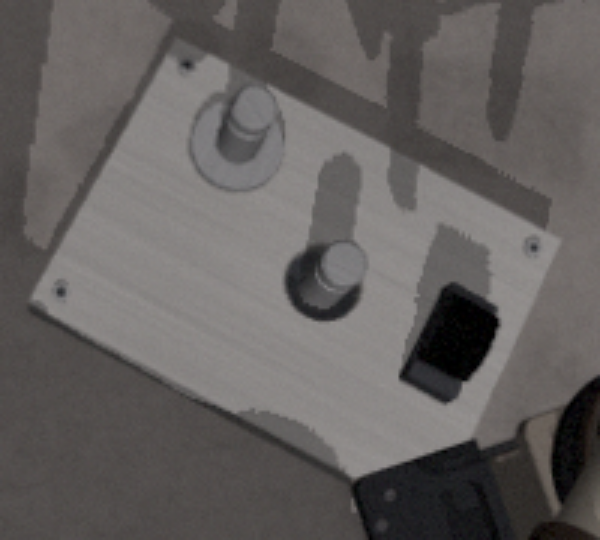

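The pin stands in the hole at crop (330,285) with its top at z≈0.089 (0.090 expected), about 1.5 mm from the hole axis. The post has not moved and the arm is clear.

```bash
python3 -c "
from bench import env
print(env.hand_in())"
```

```text
the job is handed in; nothing more can be done
None
```

The straight pin is standing upright on the bottom of the hole, and I've released it and handed the job in. I gripped it at 10 N and slid it across the plate. Once it was over the hole I lowered it about 20 mm until it met the floor, then opened the jaws and backed the arm away.

The last top-camera check, at about 6.3 s:
- **Pin:** its top is at z ≈ 0.089 m, where fully home would be 0.090 m, and it is about 1.5 mm from the hole's axis.
- **Wide post:** its centre measures within 1 mm of where it started.
- **Robot:** the arm is clear of everything.

**Disagreements:** my first rough estimate of the hole centre was about 4 mm off the circle fits from the top and wrist cameras. The two fits agreed within 1 mm, so I used them. The arm also drifted slightly on rows meant to hold still, which I corrected as I went. No check failed, but I judged the pin's tilt and stillness only by eye, from one picture.

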